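# Strip the lens stack off the camera base plate

### The arm

A 6-joint arm with a two-finger parallel gripper is mounted at the origin on the work surface. World frame = base frame: x ahead of the robot, y to its left, z up, the work surface at z = 0. Lengths are in m, angles in rad, forces in N, time in s.
With the tool pointing down it reaches from about 0.375 to 0.9 m from the base axis. Payload 3.1 kg.
Tool frame: the origin (TCP) lies at the very end of the fingers, on their centre line; the grasp point (between the pads) lies 19 mm behind it; z points along the fingers, y is the direction in which the jaws open and shut (so a half turn about z gives the same grasp; the last joint's range is limited). The gripper opens to 87 mm and grips with 3 to 60 N. Pads are 19 mm wide; open, the fingers measure 117 mm over their backs; the gripper's body (75 mm by 190 mm) begins 51 mm behind the grasp point.
Start: joints at [1.002, 0.527, 1.433, -0, 1.181, -0.178], TCP at [0.238, 0.578, 0.223] pointing down, gripper open.
Joint ranges: [-3.08, 3.08], [-0.75, 2.2], [0.22, 2.44], [-1.43, 4.57], [0, 2.65], [-2.85, 2.85]. Speed limits (rad/s): [2.79, 2.79, 3.14, 3.14, 3.14, 3.14].

### API

Orientations are given as a unit quaternion [w, x, y, z].
In Python, from plant import robot gives the robot as it stands. The module is installed in compiled form; this text tells all that it offers.
- The arm moves only by the tool move_arm, never from a script. Its argument "commands" is a list of rows, each a list of 3 entries, a list of its own where there are three numbers: the shift along the world's x, y, z in cm, then the turn about the world's z in degrees, then the closure, from 0 (fully open) to 1 (shut). A call has 1 to 12 rows; each row is the pose to reach, as a shift and turn from the pose commanded when the call began; what a row does not reach only later rows make up. A row lasts 1/10 s, in which the tool goes at most 50 mm and 8.59 degrees, less where a joint would pass 70% of its speed; a pose out of reach is approached as far as the arm can. A call with a gripper value outside its range is refused whole. The fingers move at their own pace and stop on an object; "newtons" is the grip in N (left out, the last holds). Time passes only in rows, so rows that repeat a pose let the fingers close. It gives the time, the measured TCP pose, the force and the opening at its end, in the units of the state.
- robot.get_state(): the state, without advancing time (a new reading comes with each control period).
- robot.capture(name): name is "scene" or "top" or "wrist"; returns a dict with "pixels" (400x640x3 uint8, red, green, blue), "range_z" (400x640 float32, m along the optical axis (not along the pixel's ray), 0 where there is no reading), "vfov" (degrees; the focal length in pixels is half the picture's height over the tangent of half this angle, whatever the lens; pixels are square), "cx", "cy" (the principal point, pixels), "world_from_camera" (4x4, takes a point from camera to world coordinates). Camera axes: x right, y down, z forward; pixel columns grow to the right and rows downward; lengths in m; the calibration is good to about 2 mm. A picture is of the moment at which its call begins.
- robot.close_job(): hands the job in, once; it reports no verdict.
Trained networks look in the newest picture that a camera, given by its name, has taken for a name from the list of things; names that differ only in an ending like _2 or _b are one class to them, and where a whole thing is asked for, a point or a joint stands for the part that bears it (a point fixed in the world has none). Each returns a list of dicts, best first, with "confidence" (0 to 1); they miss things now and then, are a little off and sometimes report something else, mostly with a low value. They report only what shows in the picture. A call takes as long as a camera call. They do not tell look-alikes from the thing itself.
- robot.find_in(query, camera): "xyz" ([x, y, z] in m, in world coordinates, good to about 4 mm: the middle of the surface that is visible of it).
The state is a dict: "t": time; "joint_pos": joint angles; "joint_vel": joint speeds; "joint_efforts": joint torques, N m; "tool_pos": TCP position; "ee_rot": TCP orientation; "wrist_force": force on the tool from outside, world axes, zero at the start; "ft_torque": the same for the moment, N m; "grip_width": opening from 0.0 (shut) to 1.0 (fully open).
Only numpy, scipy, OpenCV 4.12 (cv2) and the standard library are available. Lean on these libraries where they do the work, as an engineer would, in place of code of your own. Each camera call takes 0.05 s, during which the arm holds its last target. There are 200 camera calls.

### The job

Take the stack on the black base plate apart and put each part away upright and gently, without letting it drop: the lens barrel in the round dish, the brass ring over the peg of the peg stand, the aluminium riser block standing in the rimmed tray, and the flat dark steel spacer centred and lengthwise on the long flat rubber pad. The spacer is stuck in the clamp jaws: knock it endways out of the jaws with the riser block held in the gripper, then lift it out.

Things in the scene. Friction and masses are not known exactly. Their poses are not given: they have to be found in the camera images.
- barrel_center (a point): Lens barrel: black upright cylinder, diameter 32 mm, 45 mm tall, glass at its upper end, about 0.08 kg; top of the stack, standing on the ring. Point at its centre, z up.
- ring_center (a point): Brass ring: outer diameter 44 mm, hole diameter 26 mm, 14 mm tall, about 0.06 kg; lies under the barrel, on top of the riser block. Point at its centre, z up.
- block_center (a point): Riser block: aluminium, 60 mm (its x) by 32 mm (its y) by 60 mm tall (z up), about 0.28 kg; stands on the spacer, its x about along the spacer's x. Point at its centre.
- spacer_center (a point): Spacer: flat dark steel plate, 100 mm (its x) by 50 mm (its y), 14 mm thick (z up), about 0.25 kg; bottom of the stack, flat on the base plate. One end (its -x end) is stuck in the clamp jaws and cannot be lifted there; the rest is free. The -x end sticks out 8 mm behind the jaws. Point at its centre.
- fixture: Black base plate on feet, fixed, 260 mm (its x) by 130 mm (its y), top 25 mm above the table. Origin on the table under its centre, z up. At the start the spacer's centre is over this origin, its x along the plate's x. The plate is empty for 80 mm behind (-x of) the spacer's -x end: room to stand the block there and push to +x. Pushed 26 mm that way, the spacer is free of the jaws and lies loose.
- jaws (a point): Midway between the two aluminium clamp jaws on the plate, 7 mm above it, 33 mm to -x of the plate's centre; axes as the plate's. Jaws 18 mm long in x, 50 mm apart in y, tops 19.5 mm above the plate, each with a lip 3 mm over the spacer's edge (44 mm free between lips, so the 32 mm wide block passes). The -y jaw is sprung; an endways push of about 6 to 10 N slides the spacer.
- dish: Fixed round grey dish, outer diameter 74 mm, rim 11 mm above the table, inside diameter 62 mm with a flat floor 5 mm above the table. Place of the lens barrel. Origin on the table under its centre, z up.
- peg_stand: Fixed round grey disc, diameter 72 mm, 12 mm thick, with an upright steel peg, diameter 14 mm, in its middle, peg top 32 mm above the table. Place of the brass ring, lying on the disc around the peg. Origin on the table under the peg, z up.
- tray: Fixed grey rectangular tray, 92 mm (its x) by 64 mm (its y) outside, walls 4 mm thick, rim 11 mm above the table, floor 4 mm above the table. Place of the riser block, standing 60 mm tall with its x along the tray's x (either way round). Origin on the table under its centre, z up.
- pad: Fixed black rubber flat rectangular pad without rim, 116 mm (its x) by 66 mm (its y), top 12 mm above the table. Place of the spacer, its x along the pad's x (either way round). Origin on the table under its centre, z up.
Things that resemble listed ones, but are neither listed nor needed, are in the scene too. Leave any green look-alike of the dish alone.

How it is judged:
By the outcome, as a careful person would: the job done as asked, in the order asked, and still so for the second after the job is handed in, with the robot touching nothing.
It also fails if it takes over 106 s, if anything falls off the work surface, if the arm or the gripper's body presses on something with over 40 N, if the wrist force passes 120 N, or if a joint passes its speed limit or range.

## Working session

There is one attempt and no reset: what is moved stays moved. The work goes in short steps, Python scripts to look and compute and a tool call to move; the robot and the scene stay as the last step left them, time stands still between calls to the robot, and variables do not carry over. Pictures are saved under pics/ and viewed, about 12 in all and at most 16, crops included, and the job is handed in when it is done.

Besides the shell and the picture viewer there is one more tool, called as a command line: name --argument value ..., lists and objects as JSON in quotes. move_arm: Moves the arm, as the interface text tells. Its arguments: {"type":"object","properties":{"commands":{"type":"array","items":{"type":"array"}},"newtons":{"type":"number"}},"required":["commands"]}

```bash
mkdir -p pics; cat > h.py <<'E'
import numpy as np, cv2
from plant import robot
def cap(n):
    c=robot.capture(n); f=200/np.tan(np.radians(c["vfov"])/2)
    z=c["range_z"]; v,u=np.mgrid[:400,:640]
    P=np.stack([(u-c["cx"])/f*z,(v-c["cy"])/f*z,z],-1)
    T=np.array(c["world_from_camera"]); W=P@T[:3,:3].T+T[:3,3]; W[z==0]=np.nan
    return c,W
def save(c,name,crop=None,k=1):
    im=c["pixels"][:,:,::-1]
    if crop: a,b,x,y=crop; im=im[b:y,a:x]
    cv2.imwrite("pics/"+name,cv2.resize(im,None,fx=k,fy=k,interpolation=cv2.INTER_CUBIC))
E
python3 - <<'E'
from h import *
for n in ["top","scene"]:
    c,W=cap(n); save(c,n+"0.png"); np.save(n+"0.npy",W)
    print(n,c["vfov"],np.array(c["world_from_camera"]).round(3).tolist())
    for q in ["barrel_center","ring_center","block_center","spacer_center","fixture","jaws","dish","peg_stand","tray","pad"]:
        print(q,[(np.round(d["xyz"],3).tolist(),round(d["confidence"],2)) for d in robot.find_in(q,n)])
s=robot.get_state(); print(s)
E
```

```text
top 54.925109375344476 [[-0.007, -0.974, 0.228, 0.293], [-1.0, 0.006, -0.007, 0.035], [0.006, -0.228, -0.974, 1.158], [0.0, 0.0, 0.0, 1.0]]
barrel_center [([0.531, 0.013, 0.156], 0.51), ([0.524, 0.023, 0.098], 0.5), ([0.446, -0.284, 0.014], 0.26)]
ring_center [([0.523, 0.022, 0.116], 0.41)]
block_center [([0.528, 0.026, 0.097], 0.55)]
spacer_center [([0.521, -0.013, 0.039], 0.83)]
fixture [([0.526, 0.006, 0.025], 0.59)]
jaws [([0.526, 0.005, 0.026], 0.74)]
dish [([0.636, 0.38, 0.005], 0.83), ([0.588, -0.29, 0.011], 0.71), ([0.625, 0.272, 0.006], 0.7)]
peg_stand [([0.446, -0.286, 0.012], 0.55)]
tray [([0.417, 0.292, 0.006], 0.76)]
pad [([0.589, -0.291, 0.01], 0.86)]
scene 50.36662500432974 [[-0.865, 0.422, -0.272, 0.78], [0.502, 0.724, -0.473, 0.489], [-0.002, -0.545, -0.838, 0.886], [0.0, 0.0, 0.0, 1.0]]
barrel_center [([0.535, 0.016, 0.157], 0.76)]
ring_center [([0.614, 0.27, 0.007], 0.32)]
block_center [([0.538, 0.037, 0.073], 0.81)]
spacer_center [([0.547, 0.036, 0.039], 0.66)]
fixture [([0.546, 0.046, 0.024], 0.97)]
jaws [([0.546, 0.043, 0.026], 0.92)]
dish [([0.634, 0.379, 0.007
[... 194 characters left out ...]
, 'joint_pos': array([ 1.00151212e+00,  5.27508284e-01,  1.43268898e+00,  1.64541267e-07,
        1.18142962e+00, -1.78492265e-01]), 'joint_vel': array([-2.40395542e-03,  4.89016132e-04,  4.76517705e-04, -2.56755243e-05,
       -3.95311192e-04, -1.28776549e-03]), 'joint_efforts': array([ 3.90248474e-06, -4.40024900e+01, -1.76987153e+01,  6.33689621e-02,
        5.03771694e-02,  2.00706455e-05]), 'tool_pos': array([0.23802951, 0.57787068, 0.22254682]), 'ee_rot': array([-6.32271127e-06,  1.94155014e-01,  9.80970861e-01, -1.59068695e-05]), 'wrist_force': array([ 0.34121354, -0.8112685 , -0.41387148]), 'ft_torque': array([-0.03399505,  0.01419397, -0.02310501]), 'grip_width': 1.0062887575125181}
```

View top.

View pics/top0.png

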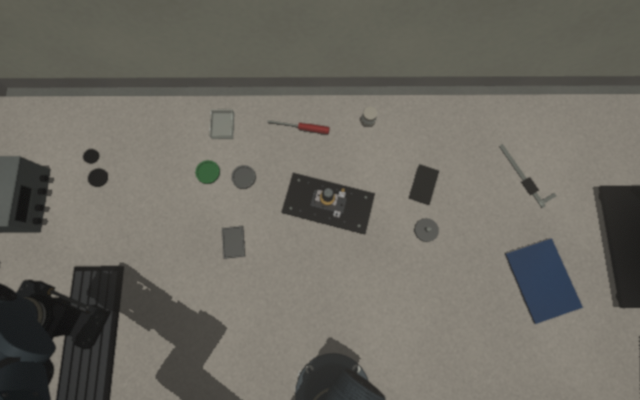

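View pics/scene0.png

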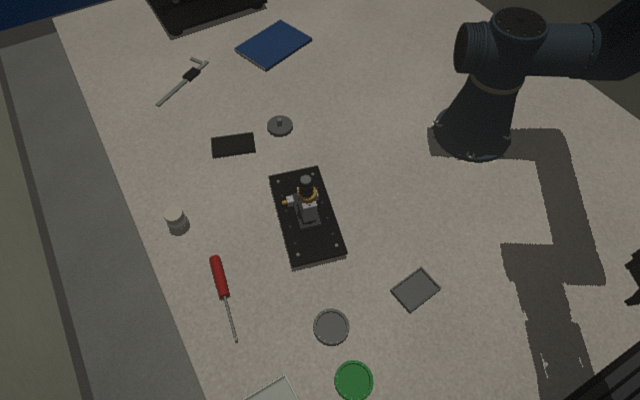

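```bash
python3 - <<'E'
from h import *
W=np.load("top0.npy"); S=np.load("scene0.npy")
a=cv2.imread("pics/top0.png")
def rect(P):
    (c,s,an)=cv2.minAreaRect((P*1000).astype(np.float32)); return np.round(c,1),np.round(s,1),round(an,1)
def comp(W,name,box,z0,z1):
    x0,y0,x1,y1=box; R=W[y0:y1,x0:x1].reshape(-1,3); m=(R[:,2]>z0)&(R[:,2]<z1)
    if m.sum()>5: print(name,m.sum(),rect(R[m][:,:2]),"z",np.median(R[m][:,2]).round(4))
comp(W,"table",(260,240,300,260),-1,1)
comp(W,"plate",(270,160,385,245),.018,.032)
comp(W,"pad",(400,155,447,212),.007,.02)
comp(W,"peg",(405,212,447,250),.007,.018)
comp(W,"pegtop",(405,212,447,250),.024,.04)
comp(W,"dish",(226,160,262,195),.0035,.02)
comp(W,"green",(190,155,226,190),.0035,.02)
comp(W,"tray",(215,220,252,265),.0025,.02)
comp(W,"tray2",(205,105,240,143),.0025,.03)
comp(W,"barrel",(300,170,350,225),.148,.17)
comp(W,"ring",(300,170,350,225),.107,.118)
comp(W,"blocktop",(300,170,350,225),.093,.104)
comp(W,"spacer",(300,170,350,225),.036,.0415)
comp(W,"jawtop",(300,170,360,225),.0425,.048)
comp(S,"S plate",(260,160,355,275),.018,.032)
comp(S,"S barrel",(280,160,340,240),.148,.17)
comp(S,"S blocktop",(280,160,340,240),.093,.104)
comp(S,"S pad",(200,125,262,160),.007,.02)
comp(S,"S tray",(385,260,445,315),.0025,.02)
comp(S,"S dish",(308,305,352,348),.0035,.02)
t=a[95:265,190:450]
cv2.imwrite("pics/crop1.png",cv2.resize(t,None,fx=3,fy=3,interpolation=cv2.INTER_CUBIC))
E
```

```text
table 794 (array([396.8, 155.3]), array([118.7,  57.2]), 89.6) z 0.0007
plate 2951 (array([535.8,   9.8]), array([260.2, 131.6]), 74.9) z 0.0259
pad 793 (array([ 596.2, -279.6]), array([104.8, 162.1]), 85.3) z 0.013
peg 427 (array([ 460.3, -283.8]), array([85.3, 71.4]), 7.8) z 0.0127
pegtop 20 (array([ 452.7, -284.5]), array([11.6, 12.1]), 25.4) z 0.0318
dish 551 (array([618.9, 270.1]), array([109.5, 109.5]), 1.7) z 0.0069
green 569 (array([638.1, 383.2]), array([113.2, 109.9]), 3.0) z 0.007
tray 861 (array([420.4, 294.3]), array([135.3, 109.1]), 1.7) z 0.005
tray2 783 (array([800.3, 346.4]), array([133.3, 110.7]), 2.4) z 0.0056
barrel 117 (array([533.3,  12.8]), array([29.7, 30.6]), 89.8) z 0.159
ring 72 (array([526.8,  15.6]), array([42.5, 31.6]), 81.8) z 0.1134
blocktop 83 (array([531.3,  17.4]), array([59. , 37.7]), 75.7) z 0.1
spacer 200 (array([540. ,   8.5]), array([99.8, 89.2]), 77.6) z 0.0395
jawtop 82 (array([528.5,   7.6]), array([92.3, 79.4]), 89.6) z 0.0447
S plate 3923 (array([531.2,   8.1]), array([263.4, 130.3]), 75.0) z 0.026
S barrel 184 (array([530.6,  12.1]), array([30.8, 31.3]), 0.4) z 0.159
S blocktop 117 (array([532.6,  15.3]), array([61.5, 32.5]), 81.0) z 0.0997
S pad 842 (array([ 590.6, -289.7]), array([ 70.9, 115.8]), 70.5) z 0.0129
S tray 1541 (array([410.9, 286.4]), array([126.6, 142.1]), 59.5) z 0.005
S dish 1076 (array([618.8, 267.1]), array([88.6, 92.2]), 59.9) z 0.0069
```

View pics/crop1.png

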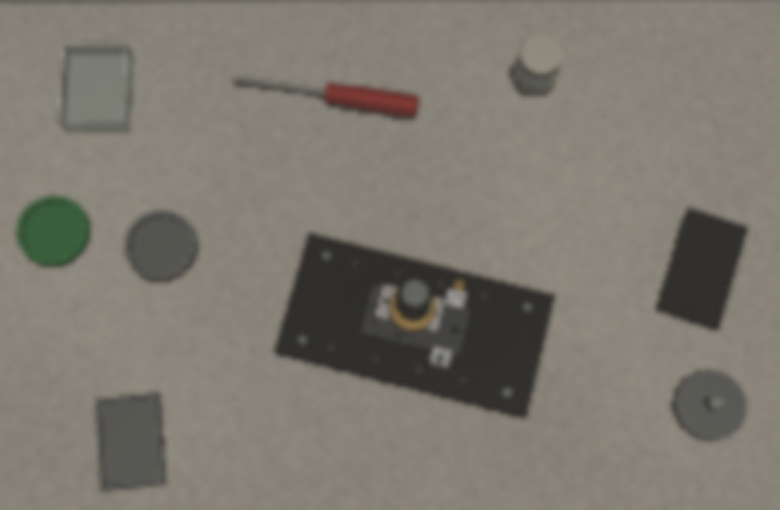

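```bash
cat >> h.py <<'E'
def plane(c,uv,h):
    f=200/np.tan(np.radians(c["vfov"])/2); T=np.array(c["world_from_camera"])
    uv=np.asarray(uv,float); d=np.c_[(uv[:,0]-c["cx"])/f,(uv[:,1]-c["cy"])/f,np.ones(len(uv))]@T[:3,:3].T
    return T[:3,3]+d*((h-T[2,3])/d[:,2])[:,None]
def shape(c,box,thr,h,kind,dark=True):
    """silhouette of the dark blob in box, its contour cast on the plane z=h (mm)"""
    x0,y0,x1,y1=box; g=cv2.resize(cv2.cvtColor(c["pixels"][y0:y1,x0:x1],cv2.COLOR_RGB2GRAY),None,fx=4,fy=4,interpolation=cv2.INTER_CUBIC)
    t=thr or cv2.threshold(g,0,255,cv2.THRESH_OTSU)[0]
    cs,_=cv2.findContours(((g<t)==dark).astype(np.uint8),cv2.RETR_EXTERNAL,cv2.CHAIN_APPROX_NONE)
    k=max(cs,key=cv2.contourArea)[:,0]; k=(k+.5)/4-.5+[x0,y0]
    P=(plane(c,k,h)[:,:2]*1000).astype(np.float32)
    r=cv2.minAreaRect(P) if kind=="rect" else cv2.fitEllipse(P)
    return np.round(r[0],1),np.round(r[1],1),round(r[2],1),"thr",t
E
python3 - <<'E'
from h import *
B={"top":dict(pad=((400,155,447,212),.012,"rect"),peg=((408,212,447,250),.012,"e"),dish=((226,160,262,195),.011,"e"),tray=((215,220,252,265),.011,"rect"),tray2=((205,105,240,143),.011,"rect"),plate=((270,160,385,245),.025,"rect")),
"scene":dict(pad=((200,125,262,165),.012,"rect"),peg=((262,110,297,142),.012,"e"),dish=((308,303,354,350),.011,"e"),tray=((385,260,447,317),.011,"rect"),plate=((260,160,355,275),.025,"rect"))}
for n in B:
    c,W=cap(n)
    for k,(b,h,kind) in B[n].items(): print(n,k,*shape(c,b,None,h,kind))
E
```

```text
top pad [ 593.3 -286.5] [ 67.9 118.4] 70.6 thr 91.0
top peg [ 451.7 -283.8] [71.6 75.4] 9.9 thr 111.0
top dish [619.9 269.1] [74.8 77.8] 125.4 thr 108.0
top tray [419.4 291.5] [94.3 67.7] 6.1 thr 109.0
top tray2 [795.4 344.6] [ 78.5 101.1] 89.7 thr 117.0
top plate [533.4   9. ] [259.4 131.7] 75.0 thr 91.0
scene pad [ 592.3 -284.1] [ 76.4 116.4] 70.4 thr 82.0
scene peg [ 451.  -281.7] [72.8 82.4] 155.9 thr 98.0
scene dish [619.9 272. ] [75.1 78.3] 143.8 thr 105.0
scene tray [419.2 294.3] [97.9 67.1] 6.2 thr 102.0
scene plate [534.4  14.4] [273.1 132.9] 74.9 thr 81.0
```

move_arm --commands '[[[2,-5,2],-8,0],[[5,-10,3],-16,0],[[8,-15,4],-25,0],[[11,-20,5],-33,0],[[14,-25,6],-42,0],[[17,-30,6],-50,0],[[20,-35,6],-59,0],[[22,-40,6],-67,0],[[24,-45,6],-76,0],[[26,-50,6],-82.6,0],[[28,-54,6],-82.6,0],[[29.4,-56.5,6],-82.6,0]]' --newtons 15

```text
t: 2.4
tool_pos: [0.5131, 0.0508, 0.2827]
ee_rot: [0.0, 0.793, 0.609, 0.0]
wrist_force: [-0.4, 0.7, 0.2]
grip_width: 1.001
```

move_arm --commands '[[[0,0,0],0,0],[[0,0,0],0,0],[[0,0,0],0,0],[[0,0,0],0,0]]'

```text
t: 2.8
tool_pos: [0.5118, 0.0541, 0.2824]
ee_rot: [-0.0, 0.793, 0.61, -0.0]
wrist_force: [-0.7, -0.1, 0.5]
grip_width: 0.999
```

```bash
python3 - <<'E'
from h import *
s=robot.get_state(); print(s["tool_pos"].round(4),s["ee_rot"].round(3))
c,W=cap("wrist"); save(c,"w1.png"); np.save("w1.npy",W); print(c["vfov"],np.array(c["world_from_camera"]).round(3).tolist())
R=W.reshape(-1,3)
def rect(z0,z1,r=.09):
    m=(R[:,2]>z0)&(R[:,2]<z1)&(np.hypot(R[:,0]-.533,R[:,1]-.012)<r)
    if m.sum()>9:
        a=cv2.minAreaRect((R[m][:,:2]*1000).astype(np.float32)); print(z0,m.sum(),np.round(a[0],1),np.round(a[1],1),round(a[2],1),np.median(R[m][:,2]).round(4))
rect(.15,.17);rect(.108,.118);rect(.093,.104);rect(.037,.041);rect(.043,.048)
E
```

```text
[0.5118 0.0541 0.2824] [-0.     0.793  0.61  -0.   ]
64.4025331783022 [[0.967, -0.247, -0.065, 0.529], [-0.256, -0.935, -0.244, 0.121], [-0.001, 0.252, -0.968, 0.444], [0.0, 0.0, 0.0, 1.0]]
0.15 847 [530.3  11.7] [30.9 30.8] 75.7 0.1578
0.108 453 [528.6  17.6] [43.1 32.6] 6.2 0.1122
0.093 381 [526.6  17.1] [64.9 34. ] 60.5 0.0982
0.037 783 [532.6  11.9] [98.4 84.7] 86.5 0.0383
0.043 240 [530.9   4.7] [78.8 75.4] 75.2 0.0442
```

View pics/w1.png

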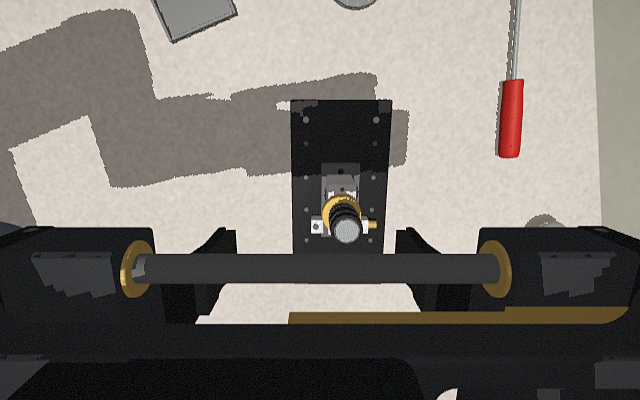

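move_arm --commands '[[[1,-2,0],0,0],[[1.9,-4.2,-2],0,0],[[1.9,-4.2,-5],0,0],[[1.9,-4.2,-8],0,0],[[1.9,-4.2,-11],0,0],[[1.9,-4.2,-14],0,0],[[1.9,-4.2,-16.1],0,0],[[1.9,-4.2,-16.1],0,0],[[1.9,-4.2,-16.1],0,0.3],[[1.9,-4.2,-16.1],0,0.5],[[1.9,-4.2,-16.1],0,0.7],[[1.9,-4.2,-16.1],0,0.9]]' --newtons 15

```text
t: 4.05
tool_pos: [0.5323, 0.0107, 0.1226]
ee_rot: [0.001, 0.793, 0.609, 0.001]
wrist_force: [-0.1, -0.3, -0.1]
grip_width: 0.72
```

move_arm --commands '[[[0,0,0],0,0.9],[[0,0,0],0,0.9],[[0,0,0],0,0.9],[[0,0,0],0,0.9]]'

```text
t: 4.45
tool_pos: [0.5314, 0.0108, 0.1215]
ee_rot: [-0.0, 0.793, 0.609, -0.0]
wrist_force: [-2.6, 0.7, 1.5]
grip_width: 0.362
```

move_arm --commands '[[[0,0,0.5],0,0.9],[[0,0,2],0,0.9],[[0,0,4],0,0.9],[[1,3,4],0,0.9],[[2.2,6.5,4],0,0.9],[[3.4,10,4],0,0.9],[[4.6,13.5,4],0,0.9],[[5.8,17,4],0,0.9],[[7,20.5,4],0,0.9],[[8,23.5,4],0,0.9],[[8.9,25.9,2],0,0.9],[[8.9,25.9,0],0,0.9]]'

```text
t: 5.65
tool_pos: [0.6223, 0.2737, 0.1219]
ee_rot: [0.0, 0.792, 0.61, 0.003]
wrist_force: [0.1, -0.8, -0.8]
grip_width: 0.365
```

move_arm --commands '[[[0,0,0],0,0.9],[[0,0,0],0,0.9],[[0,0,0],0,0.9]]'

```text
t: 5.95
tool_pos: [0.6213, 0.2693, 0.1226]
ee_rot: [0.0, 0.794, 0.609, 0.001]
wrist_force: [-0.1, 0.1, -0.6]
grip_width: 0.359
```

```bash
python3 - <<'E'
from h import *
s=robot.get_state(); print(s["tool_pos"].round(4))
c,W=cap("wrist"); save(c,"w2.png"); np.save("w2.npy",W)
c2,W2=cap("top"); save(c2,"t2.png"); np.save("t2.npy",W2); save(c2,"t2c.png",(290,170,370,240),8)
c3,W3=cap("scene"); np.save("s2.npy",W3)
for nm,V in (("t",W2),("s",W3)):
  R=V.reshape(-1,3)
  for z0,z1 in ((.108,.119),(.093,.105)):
    m=(R[:,2]>z0)&(R[:,2]<z1)&(np.hypot(R[:,0]-.533,R[:,1]-.012)<.06)
    if m.sum()>9:
        a=cv2.minAreaRect((R[m][:,:2]*1000).astype(np.float32)); print(nm,z0,m.sum(),np.round(a[0],1),np.round(a[1],1),round(a[2],1),np.median(R[m][:,2]).round(4))
E
```

```text
[0.6213 0.2693 0.1226]
t 0.108 129 [531.9  14.5] [42.2 40.7] 45.2 0.1133
t 0.093 135 [532.4  17.2] [59.3 36.7] 74.9 0.1
```

View pics/w2.png

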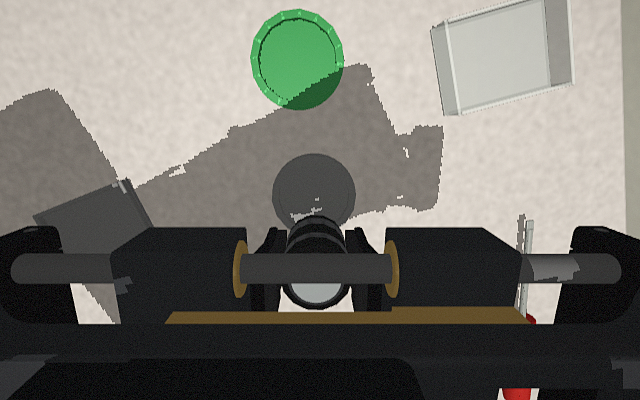

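move_arm --commands '[[[-0.1,0.1,-2],0,0.9],[[-0.1,0.1,-5],0,0.9],[[-0.1,0.1,-8],0,0.9],[[-0.1,0.1,-9.5],0,0.9],[[-0.1,0.1,-10.2],0,0.9],[[-0.1,0.1,-10.6],0,0.9],[[-0.1,0.1,-10.7],0,0.9],[[-0.1,0.1,-10.7],0,0.9],[[-0.1,0.1,-10.7],0,0.9]]'

```text
t: 7.0
tool_pos: [0.6204, 0.271, 0.0157]
ee_rot: [0.0, 0.793, 0.609, 0.001]
wrist_force: [0.5, -0.2, -1.0]
grip_width: 0.36
```

move_arm --commands '[[[0,0,-0.05],0,0.9],[[0,0,-0.1],0,0.9],[[0,0,-0.1],0,0.9]]'

```text
t: 7.3
tool_pos: [0.6196, 0.2708, 0.0136]
ee_rot: [0.0, 0.793, 0.609, 0.0]
wrist_force: [-0.4, -0.8, -0.8]
grip_width: 0.359
```

move_arm --commands '[[[0,0,-0.05],0,0.9],[[0,0,-0.1],0,0.9],[[0,0,-0.1],0,0.9]]'

```text
t: 7.6
tool_pos: [0.6196, 0.2708, 0.0134]
ee_rot: [0.0, 0.793, 0.609, 0.0]
wrist_force: [-1.9, -0.4, 6.5]
grip_width: 0.367
```

Contact (6.5 N up): the barrel stands. Release, raise and head to the ring.

move_arm --commands '[[[0,0,0],0,0.5],[[0,0,0],0,0.4],[[0,0,0],0,0.4],[[0,0,0],0,0.4],[[0,0,1],0,0.4],[[0,0,3],0,0.3],[[0,0,6.5],0,0.2],[[0,0,10],0,0],[[0,0,14],0,0],[[-1,-3,14],0,0],[[-2.2,-6.5,14],0,0]]'

```text
t: 8.7
tool_pos: [0.5992, 0.2065, 0.1554]
ee_rot: [0.002, 0.793, 0.61, 0.003]
wrist_force: [-0.1, -0.4, -0.4]
grip_width: 0.984
```

move_arm --commands '[[[-1.2,-3.5,0],0,0],[[-2.4,-7,0],0,0],[[-3.6,-10.5,0],0,0],[[-4.8,-14,0],0,0],[[-5.6,-16.5,0],0,0],[[-6.3,-18.7,0],0,0],[[-6.3,-18.7,0],0,0],[[-6.3,-18.7,0],0,0],[[-6.3,-18.7,0],0,0]]'

```text
t: 9.6
tool_pos: [0.5351, 0.0194, 0.1528]
ee_rot: [0.0, 0.793, 0.609, 0.0]
wrist_force: [0.3, -0.4, -1.0]
grip_width: 0.993
```

```bash
python3 - <<'E'
from h import *
s=robot.get_state(); print(s["tool_pos"].round(4))
c,W=cap("wrist"); save(c,"w3.png"); np.save("w3.npy",W)
R=W.reshape(-1,3)
for z0,z1 in ((.109,.117),(.094,.103),(.037,.0415),(.043,.048)):
    m=(R[:,2]>z0)&(R[:,2]<z1)&(np.hypot(R[:,0]-.533,R[:,1]-.012)<.06)
    if m.sum()>9:
        a=cv2.minAreaRect((R[m][:,:2]*1000).astype(np.float32)); print(z0,m.sum(),np.round(a[0],1),np.round(a[1],1),round(a[2],1),np.median(R[m][:,2]).round(4))
c2,_=cap("top"); save(c2,"t3.png",(180,110,340,250),4)
E
```

```text
[0.5351 0.0194 0.1528]
0.109 1703 [530.4  16.2] [36.  43.2] 74.6 0.1121
0.094 1814 [531.7  21.5] [46.2 40.1] 75.3 0.0983
0.037 1539 [544.1   9.5] [91.4 86.1] 64.6 0.0383
0.043 419 [531.1   5.7] [76.9 75.9] 75.2 0.044
```

View pics/w3.png

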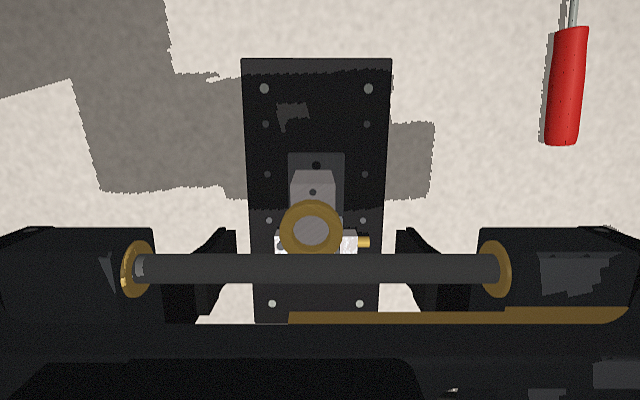

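View pics/t3.png

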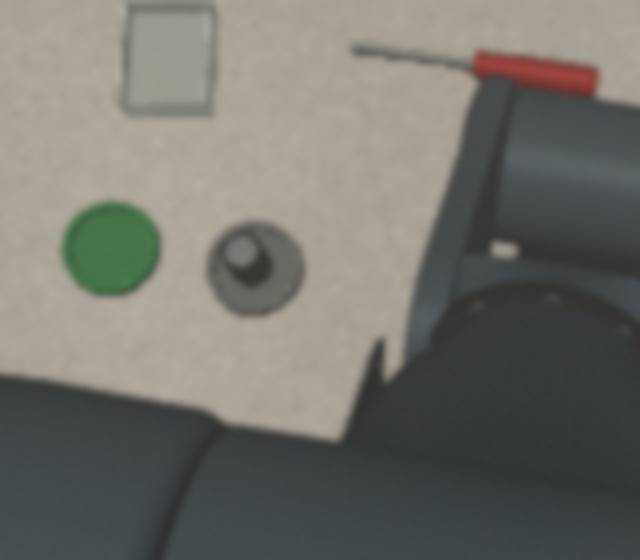

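move_arm --commands '[[[-0.4,-0.6,-1],0,0],[[-0.4,-0.6,-3],0,0.2],[[-0.4,-0.6,-4.5],0,0.2],[[-0.4,-0.6,-5.1],0,0.3],[[-0.4,-0.6,-5.1],0,0.3],[[-0.4,-0.6,-5.1],0,0.5],[[-0.4,-0.6,-5.1],0,0.8],[[-0.4,-0.6,-5.1],0,0.8],[[-0.4,-0.6,-5.1],0,0.8],[[-0.4,-0.6,-5.1],0,0.8]]' --newtons 20

```text
t: 10.7
tool_pos: [0.531, 0.0127, 0.1021]
ee_rot: [0.0, 0.793, 0.609, 0.0]
wrist_force: [-0.4, 0.1, 2.5]
grip_width: 0.503
```

move_arm --commands '[[[0,0,0.5],0,0.8],[[0,0,2],0,0.8],[[0,-1,4],0,0.8],[[-1,-4.3,4],0,0.8],[[-2,-8,4],0,0.8],[[-3,-11.5,4],0,0.8],[[-4,-15,4],0,0.8],[[-5,-18.5,4],0,0.8],[[-6,-22,4],0,0.8],[[-7,-25.5,4],0,0.8],[[-7.9,-28.5,3],0,0.8],[[-7.9,-29.7,2],0,0.8]]'

```text
t: 11.9
tool_pos: [0.4512, -0.2874, 0.1217]
ee_rot: [0.001, 0.794, 0.608, -0.0]
wrist_force: [0.9, 0.5, -0.4]
grip_width: 0.501
```

move_arm --commands '[[[0,0,0],0,0.8],[[0,0,0],0,0.8],[[0,0,0],0,0.8]]'

```text
t: 12.2
tool_pos: [0.4518, -0.2826, 0.1215]
ee_rot: [-0.001, 0.793, 0.609, 0.0]
wrist_force: [0.9, -0.2, -1.0]
grip_width: 0.497
```

```bash
python3 - <<'E'
from h import *
s=robot.get_state(); print(s["tool_pos"].round(4),s["grip_width"])
c,W=cap("wrist"); save(c,"w4.png"); np.save("w4.npy",W)
R=W.reshape(-1,3)
for z0,z1 in ((.02,.036),(.009,.0145)):
    m=(R[:,2]>z0)&(R[:,2]<z1)&(np.hypot(R[:,0]-.452,R[:,1]+.284)<.05)
    if m.sum()>9:
        a=cv2.minAreaRect((R[m][:,:2]*1000).astype(np.float32)); print(z0,m.sum(),np.round(a[0],1),np.round(a[1],1),round(a[2],1),np.median(R[m][:,2]).round(4))
# ring top plane: held ring
m=(np.hypot(R[:,0]-s["tool_pos"][0],R[:,1]-s["tool_pos"][1])<.03)&(abs(R[:,2]-s["tool_pos"][2]-.0115)<.004)
print(m.sum()); a=cv2.minAreaRect((R[m][:,:2]*1000).astype(np.float32)) if m.sum()>5 else 0; print(a)
E
```

```text
[ 0.4518 -0.2826  0.1215] 0.4968184181572411
0.02 148 [ 450.4 -284.3] [ 6.6 13.5] 75.8 0.0305
0.009 3507 [ 449.3 -286.9] [71.1 69.5] 25.0 0.0114
2248
((456.05609130859375, -282.36712646484375), (51.118892669677734, 43.24609375), 7.577926158905029)
```

View pics/w4.png

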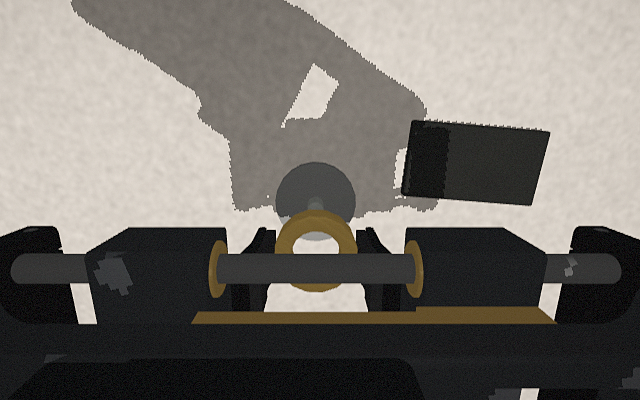

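```bash
python3 - <<'E'
from h import *
s=robot.get_state(); c,W=cap("wrist"); print(s["tool_pos"].round(4))
hsv=cv2.cvtColor(c["pixels"],cv2.COLOR_RGB2HSV)
print(plane(c,[[316,250],[275,250],[358,250],[316,208],[316,292]],s["tool_pos"][2]+.0115)[:,:2].round(4))
print(plane(c,[[275,200],[356,200],[315,161]],.012)[:,:2].round(4))
E
```

```text
[ 0.4519 -0.2827  0.1217]
[[ 0.4526 -0.2794]
 [ 0.4325 -0.2741]
 [ 0.4733 -0.2849]
 [ 0.4583 -0.2579]
 [ 0.4465 -0.3026]]
[[ 0.4163 -0.2756]
 [ 0.4855 -0.2939]
 [ 0.4593 -0.2513]]
```

move_arm --commands '[[[-0.2,-0.55,-1],0,0.8],[[-0.2,-0.55,-4],0,0.8],[[-0.2,-0.55,-7],0,0.8],[[-0.2,-0.55,-8.2],0,0.8],[[-0.2,-0.55,-8.6],0,0.8],[[-0.2,-0.55,-9],0,0.8],[[-0.2,-0.55,-9.3],0,0.8],[[-0.2,-0.55,-9.3],0,0.8]]'

```text
t: 13.1
tool_pos: [0.45, -0.2901, 0.029]
ee_rot: [0.001, 0.793, 0.609, 0.0]
wrist_force: [0.4, -0.2, -0.4]
grip_width: 0.499
```

```bash
python3 - <<'E'
from h import *
s=robot.get_state(); print(s["tool_pos"].round(4),s["wrist_force"].round(1))
c,W=cap("wrist"); save(c,"w5.png",(220,150,420,330),4)
E
```

```text
[ 0.45   -0.2901  0.029 ] [ 0.4 -0.2 -0.4]
```

View pics/w5.png

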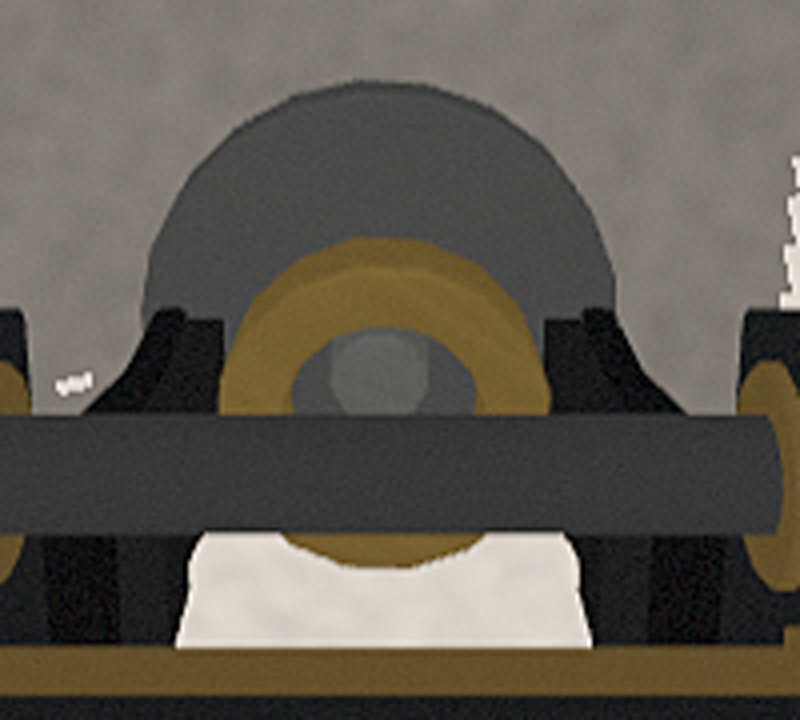

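move_arm --commands '[[[0.05,0.15,0],0,0.8],[[0.1,0.35,0],0,0.8],[[0.1,0.35,-0.4],0,0.8],[[0.1,0.35,-0.8],0,0.8],[[0.1,0.35,-1.1],0,0.8],[[0.1,0.35,-1.2],0,0.8],[[0.1,0.35,-1.2],0,0.8],[[0.1,0.35,-1.2],0,0.8]]'

```text
t: 13.95
tool_pos: [0.4506, -0.2863, 0.0163]
ee_rot: [-0.0, 0.793, 0.609, -0.0]
wrist_force: [0.4, -0.4, -0.2]
grip_width: 0.498
```

move_arm --commands '[[[0,0,-0.05],0,0.8],[[0,0,-0.1],0,0.8],[[0,0,-0.1],0,0.8]]'

```text
t: 14.25
tool_pos: [0.4506, -0.2863, 0.0155]
ee_rot: [0.0, 0.793, 0.609, 0.0]
wrist_force: [-0.3, -1.0, -0.4]
grip_width: 0.5
```

move_arm --commands '[[[0,0,-0.05],0,0.8],[[0,0,-0.1],0,0.8],[[0,0,-0.1],0,0.8]]'

```text
t: 14.55
tool_pos: [0.4506, -0.2863, 0.015]
ee_rot: [0.0, 0.793, 0.609, 0.0]
wrist_force: [-1.2, 0.3, 5.0]
grip_width: 0.496
```

move_arm --commands '[[[0,0,0],0,0.4],[[0,0,0],0,0.3],[[0,0,0],0,0.3],[[0,0,0.5],0,0.3],[[0,0,2],0,0.3],[[0,0,5],0,0.2],[[0,0,9],0,0],[[0,0,13],0,0],[[0.5,2,14],0,0],[[1.5,5.5,14],0,0]]'

```text
t: 15.55
tool_pos: [0.4674, -0.2338, 0.1574]
ee_rot: [0.004, 0.794, 0.607, 0.001]
wrist_force: [0.8, 0.5, -0.1]
grip_width: 0.984
```

move_arm --commands '[[[0.9,3.5,0],0,0],[[1.9,7,0],0,0],[[2.9,10.5,0],0,0],[[3.9,14,0],0,0],[[4.9,17.5,0],0,0],[[5.8,20.5,0],0,0],[[6.4,23.2,0],0,0],[[6.4,23.2,0],0,0],[[6.4,23.2,0],0,0],[[6.4,23.2,0],0,0]]'

```text
t: 16.55
tool_pos: [0.5294, -0.0, 0.1545]
ee_rot: [0.0, 0.793, 0.609, -0.0]
wrist_force: [0.4, -0.4, 0.0]
grip_width: 1.001
```

```bash
python3 - <<'E'
from h import *
s=robot.get_state(); print(s["tool_pos"].round(4))
c,W=cap("wrist"); save(c,"w6.png"); np.save("w6.npy",W)
R=W.reshape(-1,3)
for z0,z1 in ((.094,.103),(.037,.0415),(.043,.048)):
    m=(R[:,2]>z0)&(R[:,2]<z1)&(np.hypot(R[:,0]-.533,R[:,1]-.012)<.06)
    if m.sum()>9:
        a=cv2.minAreaRect((R[m][:,:2]*1000).astype(np.float32)); print(z0,m.sum(),np.round(a[0],1),np.round(a[1],1),round(a[2],1),np.median(R[m][:,2]).round(4))
c2,W2=cap("top"); save(c2,"t6.png",(280,150,460,260),4)
E
```

```text
[ 0.5294 -0.      0.1545]
0.094 3675 [531.1  14.5] [59.6 32. ] 75.1 0.0983
0.037 2096 [536.9   6. ] [100.   86.4] 75.0 0.0383
0.043 638 [531.    4.9] [78.2 75.9] 75.1 0.044
```

View pics/w6.png

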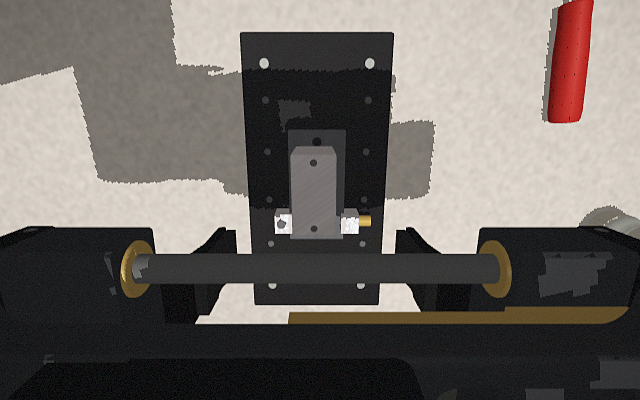

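View pics/t6.png

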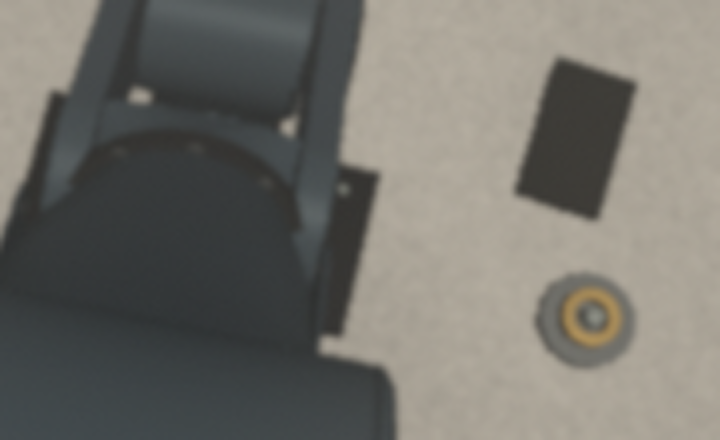

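move_arm --commands '[[[0.2,1.45,-2],0,0],[[0.2,1.45,-5],0,0],[[0.2,1.45,-8],0,0],[[0.2,1.45,-9.2],0,0],[[0.2,1.45,-9.2],0,0.2],[[0.2,1.45,-9.2],0,0.5],[[0.2,1.45,-9.2],0,0.9],[[0.2,1.45,-9.2],0,0.9],[[0.2,1.45,-9.2],0,0.9],[[0.2,1.45,-9.2],0,0.9]]' --newtons 50

```text
t: 17.65
tool_pos: [0.5319, 0.0152, 0.063]
ee_rot: [0.0, 0.793, 0.609, 0.0]
wrist_force: [-0.4, -0.0, -0.1]
grip_width: 0.54
```

```bash
python3 - <<'E'
from h import *
W=np.load("w6.npy");R=W.reshape(-1,3); m=(R[:,2]>.0215)&(R[:,2]<.028)
a=cv2.minAreaRect((R[m][:,:2]*1000).astype(np.float32)); print(a)
u=np.array([np.cos(np.radians(75)),np.sin(np.radians(75))]); v=np.array([-u[1],u[0]])
for nm,z0,z1 in (("plate",.0215,.028),("spacer",.037,.0405),("jaws",.0425,.046)):
    m=(R[:,2]>z0)&(R[:,2]<z1)&(np.hypot(R[:,0]-.533,R[:,1]-.012)<.2)
    Q=(R[m][:,:2]-[.5335,.0095])*1000; print(nm,m.sum(),np.percentile(Q@u,[.5,5,50,95,99.5]).round(1),np.percentile(Q@v,[.5,5,50,95,99.5]).round(1))
E
```

```text
((646.5006103515625, -12.365493774414062), (268.5298156738281, 384.4764709472656), 80.00394439697266)
plate 27287 [-130.2 -118.8   53.1  120.6  126.9] [-62.9 -58.2   1.5  60.6  65.4]
spacer 2106 [-52.3 -50.3  28.   45.9  47.5] [-47.3 -23.7 -11.9  25.1  30.2]
jaws 649 [-44.2 -43.4 -34.7 -26.7  33.8] [-36.7 -35.4 -21.2  37.6  38.8]
```

move_arm --commands '[[[0,0,0],0,0.9],[[0,0,0],0,0.9],[[0,0,0],0,0.9],[[0,0,0.3],0,0.9],[[0,0,1.5],0,0.9],[[0,0,3.5],0,0.9],[[-0.3,-1,3.5],0,0.9],[[-0.9,-3.5,3.5],0,0.9],[[-1.5,-6,3.5],0,0.9],[[-2.1,-8.5,3.5],0,0.9],[[-2.2,-9.2,3.5],0,0.9],[[-2.2,-9.2,3.5],0,0.9]]'

```text
t: 18.85
tool_pos: [0.5092, -0.0781, 0.0972]
ee_rot: [-0.0, 0.794, 0.608, -0.0]
wrist_force: [-0.8, 0.3, -2.1]
grip_width: 0.364
```

```bash
python3 - <<'E'
from h import *
s=robot.get_state(); print(s["tool_pos"].round(4),s["wrist_force"].round(1),s["grip_width"])
c,W=cap("wrist"); save(c,"w7.png"); np.save("w7.npy",W)
R=W.reshape(-1,3)
u=np.array([np.cos(np.radians(75)),np.sin(np.radians(75))]); v=np.array([-u[1],u[0]])
for nm,z0,z1 in (("spacer",.037,.0405),("jaws",.0425,.046),("blocktop",s["tool_pos"][2]+.03,s["tool_pos"][2]+.042)):
    m=(R[:,2]>z0)&(R[:,2]<z1)&(np.hypot(R[:,0]-.52,R[:,1]+.03)<.12)
    Q=(R[m][:,:2]-[.5323,.0083])*1000; print(nm,m.sum(),np.percentile(Q@u,[.5,5,50,95,99.5]).round(1),np.percentile(Q@v,[.5,5,50,95,99.5]).round(1)) if m.sum()>9 else 0
E
```

```text
[ 0.5092 -0.0781  0.0972] [-0.8  0.3 -2.1] 0.36382100141390467
spacer 11855 [-50.2 -44.7   3.9  44.6  48.5] [-45.8 -22.4  -0.1  22.3  24.9]
jaws 1262 [-42.9 -42.2 -33.6 -25.7 -25. ] [-37.2 -35.9 -22.   36.9  38.3]
blocktop 5183 [-105.3 -103.4  -74.3  -60.7  -60.2] [-22.9 -14.2   0.5  15.1  23.7]
```

View pics/w7.png

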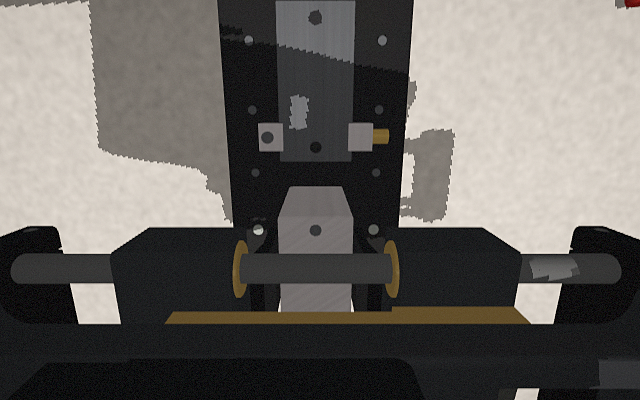

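move_arm --commands '[[[0,0,-1.5],0,0.9],[[0,0,-3],0,0.9],[[0,0,-4],0,0.9],[[0,0,-4.4],0,0.9],[[0,0,-4.5],0,0.9],[[0,0,-4.5],0,0.9],[[0,0,-4.5],0,0.9]]' --newtons 60

```text
t: 19.6
tool_pos: [0.51, -0.0768, 0.0529]
ee_rot: [0.0, 0.793, 0.609, 0.0]
wrist_force: [-0.5, 0.8, -1.3]
grip_width: 0.358
```

move_arm --commands '[[[0,0,-0.05],0,0.9],[[0,0,-0.1],0,0.9],[[0,0,-0.1],0,0.9]]'

```text
t: 19.9
tool_pos: [0.5097, -0.0768, 0.0516]
ee_rot: [0.0, 0.793, 0.609, 0.0]
wrist_force: [-0.3, -0.9, -3.1]
grip_width: 0.362
```

move_arm --commands '[[[0.08,0.29,-0.05],0,0.9],[[0.16,0.58,-0.05],0,0.9],[[0.23,0.87,-0.05],0,0.9],[[0.28,1.06,-0.05],0,0.9],[[0.34,1.26,-0.05],0,0.9],[[0.39,1.45,-0.05],0,0.9],[[0.44,1.64,-0.05],0,0.9],[[0.49,1.84,-0.05],0,0.9]]'

```text
t: 20.7
tool_pos: [0.5142, -0.06, 0.0511]
ee_rot: [0.001, 0.793, 0.61, -0.001]
wrist_force: [-2.3, -7.5, -1.4]
grip_width: 0.362
```

move_arm --commands '[[[0.05,0.2,0],0,0.9],[[0.1,0.4,0],0,0.9],[[0.16,0.6,0],0,0.9],[[0.21,0.8,0],0,0.9],[[0.27,1,0],0,0.9],[[0.32,1.2,0],0,0.9],[[0.37,1.4,0],0,0.9],[[0.43,1.6,0],0,0.9],[[0.48,1.8,0],0,0.9],[[0.54,2,0],0,0.9],[[0.57,2.15,0],0,0.9],[[0.57,2.15,0],0,0.9]]'

```text
t: 21.9
tool_pos: [0.5204, -0.0364, 0.0509]
ee_rot: [0.0, 0.793, 0.609, 0.0]
wrist_force: [-0.4, -0.4, -2.4]
grip_width: 0.362
```

```bash
cat > m.py <<'E'
from h import *
s=robot.get_state(); print(s["tool_pos"].round(4),s["wrist_force"].round(1),s["grip_width"])
c,W=cap("wrist")
R=W.reshape(-1,3)
u=np.array([np.cos(np.radians(75)),np.sin(np.radians(75))]); v=np.array([-u[1],u[0]])
Z=s["tool_pos"][2]
for nm,z0,z1 in (("spacer",.036,.0415),("jaws",.0425,.046),("blocktop",Z+.028,Z+.044)):
    m=(R[:,2]>z0)&(R[:,2]<z1)&(np.hypot(R[:,0]-.54,R[:,1]-.01)<.12)
    if m.sum()<10: continue
    Q=(R[m][:,:2]-[.5323,.0083])*1000; print(nm,m.sum(),np.percentile(Q@u,[.5,5,50,95,99.5]).round(1),np.percentile(Q@v,[.5,5,50,95,99.5]).round(1),np.round(np.percentile(R[m][:,2],[5,50,95]),4))
    a=cv2.minAreaRect((R[m][:,:2]*1000).astype(np.float32)); print(np.round(a[0],1),np.round(a[1],1),round(a[2],1))
E
python3 m.py
```

```text
[ 0.5204 -0.0364  0.0509] [-0.4 -0.4 -2.4] 0.36191830110520135
spacer 18547 [-34.6 -14.3  34.2  73.9  77.5] [-44.  -22.6   0.2  23.1  25.5] [0.0372 0.0383 0.0394]
[541.6  26.5] [116.8  86. ] 75.5
jaws 1567 [-42.7 -41.5 -31.8 -20.  -17.1] [-35.4 -34.2   2.8  37.   38.3] [0.0428 0.0439 0.0453]
[523.2 -20.3] [25.9 74.2] 75.0
blocktop 5386 [-62.  -60.2 -31.2 -17.5 -17.1] [-23.9 -14.5   0.5  15.4  24.5] [0.0821 0.0866 0.0877]
[521.7 -29.8] [45.7 53.5] 75.7
```

move_arm --commands '[[[-0.13,-0.5,0],0,0.9],[[-0.26,-1,0],0,0.9],[[-0.26,-1,1.5],0,0.9],[[-0.26,-1,4],0,0.9],[[-0.26,-1,6],0,0.9],[[-0.8,1,6],-8,0.9],[[-1.8,4.5,6],-16,0.9],[[-2.8,8,6],-24,0.9],[[-3.8,11.5,6],-32,0.9],[[-4.8,15,6],-40,0.9],[[-5.8,18.5,6],-48,0.9],[[-6.8,22,6],-56,0.9]]'

```text
t: 23.15
tool_pos: [0.4516, 0.1841, 0.111]
ee_rot: [-0.0, 0.987, 0.162, -0.0]
wrist_force: [1.0, 0.1, -2.9]
grip_width: 0.362
```

move_arm --commands '[[[-1,3.5,0],-6,0.9],[[-2,7,0],-13,0.9],[[-3,9.5,0],-13,0.9],[[-3.3,11,0],-13,0.9],[[-3.3,11,0],-13,0.9],[[-3.3,11,0],-13,0.9]]'

```text
t: 23.75
tool_pos: [0.4191, 0.2928, 0.1108]
ee_rot: [0.0, 0.999, 0.053, -0.0]
wrist_force: [-0.1, -0.1, -1.9]
grip_width: 0.365
```

```bash
python3 - <<'E'
from h import *
s=robot.get_state(); print(s["tool_pos"].round(4),s["ee_rot"].round(3),s["wrist_force"].round(1),s["grip_width"],"jawyaw",2*np.degrees(np.arctan2(s["ee_rot"][2],s["ee_rot"][1]))-90)
c,W=cap("wrist"); save(c,"w8.png"); np.save("w8.npy",W)
c2,_=cap("top"); print("top tray",shape(c2,(215,220,252,265),None,.011,"rect"))
R=W.reshape(-1,3); Z=s["tool_pos"][2]
for nm,z0,z1 in (("tray",.0028,.014),("block",Z+.028,Z+.044)):
    m=(R[:,2]>z0)&(R[:,2]<z1)&(np.hypot(R[:,0]-.42,R[:,1]-.292)<.07)
    a=cv2.minAreaRect((R[m][:,:2]*1000).astype(np.float32)); print(nm,m.sum(),np.round(a[0],1),np.round(a[1],1),round(a[2],1),np.percentile(R[m],[1,99],axis=0).round(4).tolist())
E
```

```text
[0.4191 0.2928 0.1108] [ 0.     0.999  0.053 -0.   ] [-0.1 -0.1 -1.9] 0.3647281354086988 jawyaw -83.95241028816983
top tray (array([421.2, 292.9]), array([134.3, 110.4]), 2.0, 'thr', 62.0)
tray 2931 [427.2 293.2] [71.3 64. ] 6.1 [[0.4112, 0.2611, 0.0028], [0.4644, 0.3266, 0.0114]]
block 5388 [424.9 293.8] [46.2 53.8] 7.4 [[0.4024, 0.2729, 0.1395], [0.4483, 0.3165, 0.1514]]
```

View pics/w8.png

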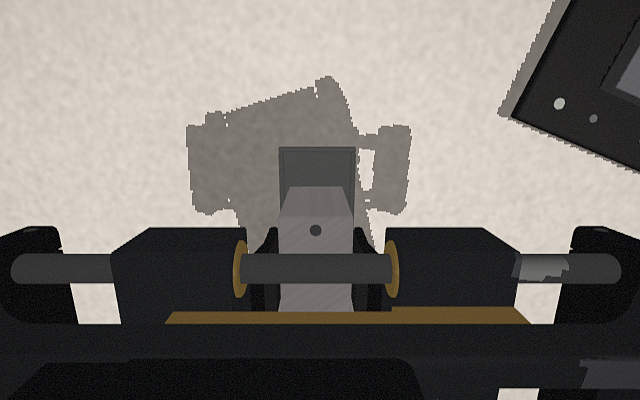

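move_arm --commands '[[[-0.1,0,-2],0,0.9],[[-0.1,0,-4.5],0,0.9],[[-0.1,0,-6.5],0,0.9],[[-0.1,0,-7.5],0,0.9],[[-0.1,0,-7.9],0,0.9],[[-0.1,0,-8.1],0,0.9],[[-0.1,0,-8.1],0,0.9],[[-0.1,0,-8.1],0,0.9]]'

```text
t: 24.65
tool_pos: [0.4188, 0.2934, 0.0307]
ee_rot: [-0.0, 0.999, 0.052, 0.001]
wrist_force: [-0.1, 0.1, -3.4]
grip_width: 0.365
```

move_arm --commands '[[[0,0,-0.05],0,0.9],[[0,0,-0.1],0,0.9],[[0,0,-0.1],0,0.9]]'

```text
t: 24.95
tool_pos: [0.4183, 0.2933, 0.0292]
ee_rot: [-0.0, 0.999, 0.053, 0.0]
wrist_force: [0.0, -0.1, -2.5]
grip_width: 0.362
```

move_arm --commands '[[[0,0,-0.05],0,0.9],[[0,0,-0.1],0,0.9],[[0,0,-0.1],0,0.9]]'

```text
t: 25.25
tool_pos: [0.4181, 0.2932, 0.0279]
ee_rot: [0.0, 0.999, 0.052, -0.0]
wrist_force: [0.3, -0.8, -2.2]
grip_width: 0.365
```

move_arm --commands '[[[0,0,-0.05],0,0.9],[[0,0,-0.1],0,0.9],[[0,0,-0.1],0,0.9]]'

```text
t: 25.55
tool_pos: [0.4182, 0.2932, 0.0275]
ee_rot: [-0.0, 0.999, 0.052, 0.0]
wrist_force: [-1.5, -0.7, 4.5]
grip_width: 0.36
```

move_arm --commands '[[[0,0,0],0,0.5],[[0,0,0],0,0.4],[[0,0,0],0,0.4],[[0,0,0],0,0.4],[[0,0,1],0,0.4],[[0,0,3],0,0.3],[[0,0,6.5],0,0.2],[[0,0,10.5],0,0],[[1,-2.5,13],8,0],[[2.2,-5.5,13],16,0],[[3.5,-8.5,13],24,0]]'

```text
t: 26.65
tool_pos: [0.454, 0.2077, 0.159]
ee_rot: [0.0, 0.965, 0.262, 0.002]
wrist_force: [0.5, 0.8, -0.1]
grip_width: 0.983
```

move_arm --commands '[[[1.5,-3,0],8,0],[[3,-6,0],16,0],[[4.5,-9,0],24,0],[[6,-12,0],32,0],[[7.5,-15,0],40,0],[[8.6,-17.5,0],45,0],[[8.6,-18.6,0],45,0],[[8.6,-18.6,0],45,0],[[8.6,-18.6,0],45,0]]'

```text
t: 27.55
tool_pos: [0.538, 0.023, 0.157]
ee_rot: [-0.001, 0.794, 0.608, -0.0]
wrist_force: [0.5, 0.1, -0.3]
grip_width: 1.001
```

```bash
python3 m.py; python3 - <<'E'
from h import *
s=robot.get_state(); print("jawyaw",2*np.degrees(np.arctan2(s["ee_rot"][2],s["ee_rot"][1]))-90)
c,W=cap("wrist"); save(c,"w9.png")
c2,_=cap("top"); save(c2,"t9.png",(180,110,340,270),4)
E
```

```text
[0.538 0.023 0.157] [ 0.5  0.1 -0.3] 1.0008752312470108
spacer 6278 [-34.7 -14.8  34.2  77.7  81.8] [-44.2 -22.9   0.2  23.2  25.6] [0.0372 0.0383 0.0395]
[549.7  28.9] [116.9  86.1] 68.1
jaws 479 [-39.  -38.6 -31.3 -25.2 -24.7] [-35.2 -34.  -20.2  36.5  38.2] [0.0428 0.0438 0.0453]
[522.5 -22. ] [14.7 73.7] 74.9
blocktop 546 [ 6.2  7.1 13.1 27.3 27.6] [-55.4 -53.3 -44.6  50.4  52.7] [0.1856 0.1932 0.2004]
[538.1  24.1] [ 21.8 108.9] 74.9
jawyaw -15.007449034499018
```

View pics/w9.png

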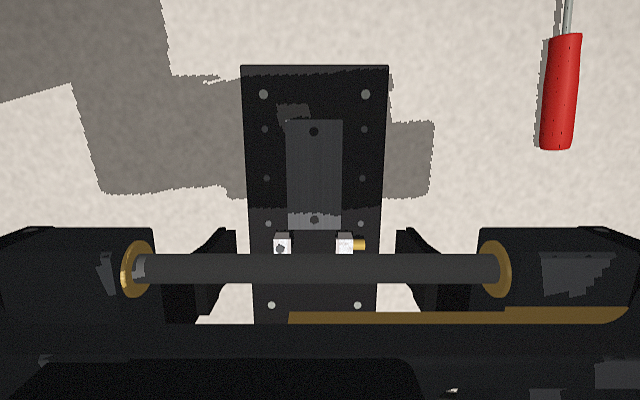

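```bash
python3 - <<'E'
from h import *
c,W=cap("wrist"); R=W.reshape(-1,3); R=R[(R[:,2]>.036)&(R[:,2]<.0415)]
u=np.array([np.cos(np.radians(75)),np.sin(np.radians(75))]); v=np.array([-u[1],u[0]])
Q=(R[:,:2]-[.5323,.0083])*1000; R=R[(Q@u>-23)&(abs(Q@v)<28)&(Q@u<95)]
a=cv2.minAreaRect((R[:,:2]*1000).astype(np.float32)); print(len(R),a)
E
```

```text
6095 ((540.196533203125, 40.090457916259766), (99.39727783203125, 50.045928955078125), 75.25182342529297)
```

move_arm --commands '[[[0.2,1.7,-2],0,0],[[0.2,1.7,-5],0,0.1],[[0.2,1.7,-8],0,0.15],[[0.2,1.7,-10.5],0,0.2],[[0.2,1.7,-12],0,0.2],[[0.2,1.7,-12.7],0,0.2],[[0.2,1.7,-12.7],0,0.2],[[0.2,1.7,-12.7],0,0.2]]' --newtons 40

```text
t: 28.55
tool_pos: [0.5417, 0.0395, 0.0305]
ee_rot: [0.0, 0.793, 0.609, 0.0]
wrist_force: [0.9, 0.3, 0.3]
grip_width: 0.798
```

move_arm --commands '[[[0,0,-0.1],0,0.3],[[0,0,-0.1],0,0.5],[[0,0,-0.1],0,0.8],[[0,0,-0.1],0,0.8],[[0,0,-0.1],0,0.8],[[0,0,-0.1],0,0.8]]'

```text
t: 29.15
tool_pos: [0.5412, 0.0392, 0.0295]
ee_rot: [0.0, 0.793, 0.609, 0.0]
wrist_force: [-1.4, 0.9, 5.6]
grip_width: 0.568
```

move_arm --commands '[[[0,0,0.2],0,0.8],[[0,0,0.5],0,0.8],[[0,0,1.5],0,0.8],[[0,0,3.5],0,0.8],[[0,0,6.5],0,0.8],[[0.5,-3,8],8,0.8],[[1,-6.5,8],16,0.8],[[1.6,-10,8],24,0.8],[[2.2,-13.5,8],32,0.8],[[2.8,-17,8],40,0.8],[[3.4,-20.5,8],48,0.8],[[4,-24,8],56,0.8]]'

```text
t: 30.35
tool_pos: [0.5811, -0.2022, 0.1093]
ee_rot: [-0.0, 0.412, 0.911, 0.0]
wrist_force: [0.4, 0.9, -1.9]
grip_width: 0.57
```

move_arm --commands '[[[0.5,-3,0],8,0.8],[[1,-6,0],16,0.8],[[1.2,-8,0],24,0.8],[[1.2,-8.5,0],29.2,0.8],[[1.2,-8.5,0],29.2,0.8],[[1.2,-8.5,0],29.2,0.8],[[1.2,-8.5,0],29.2,0.8]]'

```text
t: 31.05
tool_pos: [0.5929, -0.2848, 0.1089]
ee_rot: [-0.0, 0.172, 0.985, 0.0]
wrist_force: [-0.3, 0.2, -2.1]
grip_width: 0.57
```

```bash
cat > p.py <<'E'
from h import *
s=robot.get_state(); print(s["tool_pos"].round(4),s["wrist_force"].round(1),s["grip_width"],"jawyaw",2*np.degrees(np.arctan2(s["ee_rot"][2],s["ee_rot"][1]))-90)
c,W=cap("wrist"); save(c,"w10.png"); np.save("w10.npy",W)
R=W.reshape(-1,3); Z=s["tool_pos"][2]
for nm,z0,z1 in (("pad",.0095,.0145),("spacer",Z+.005,Z+.014)):
    m=(R[:,2]>z0)&(R[:,2]<z1)&(np.hypot(R[:,0]-.593,R[:,1]+.286)<.085)
    if m.sum()>9: a=cv2.minAreaRect((R[m][:,:2]*1000).astype(np.float32)); print(nm,m.sum(),np.round(a[0],1),np.round(a[1],1),round(a[2],1),np.round(cv2.boxPoints(a)).tolist(),np.percentile(R[m][:,2],[5,50,95]).round(4))
E
python3 p.py
```

```text
[ 0.5929 -0.2848  0.1089] [-0.3  0.2 -2.1] 0.5697750279148536 jawyaw 70.17414157280163
pad 1754 [ 545.5 -273. ] [65.8 16.9] 70.2 [[526.0, -301.0], [542.0, -307.0], [565.0, -245.0], [549.0, -239.0]] [0.0101 0.0113 0.0124]
spacer 12559 [ 585.7 -281.7] [67.1 85.6] 70.2 [[534.0, -299.0], [615.0, -328.0], [637.0, -265.0], [557.0, -236.0]] [0.1167 0.1177 0.1188]
```

View pics/w10.png

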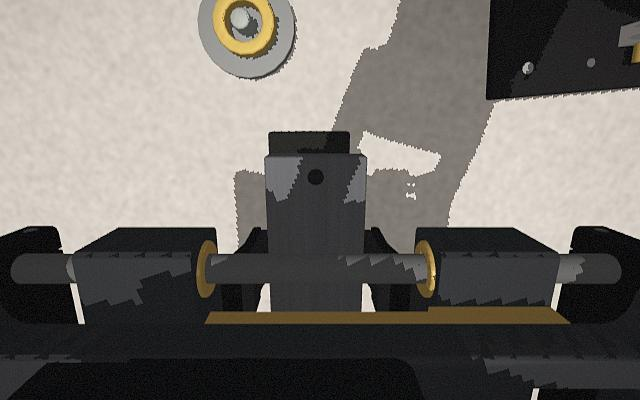

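move_arm --commands '[[[0,-0.3,-1.5],0,0.8],[[0,-0.5,-3.5],0,0.8],[[0,-0.5,-5.5],0,0.8],[[0,-0.5,-7],0,0.8],[[0,-0.5,-7.8],0,0.8],[[0,-0.5,-7.8],0,0.8],[[0,-0.5,-7.8],0,0.8],[[0,-0.5,-7.8],0,0.8]]'

```text
t: 31.9
tool_pos: [0.594, -0.2913, 0.0319]
ee_rot: [0.001, 0.172, 0.985, -0.0]
wrist_force: [0.6, -0.6, -1.2]
grip_width: 0.57
```

```bash
python3 p.py; python3 - <<'E'
from h import *
W=np.load("w10.npy");R=W.reshape(-1,3)
a=np.array([np.cos(np.radians(160.2)),np.sin(np.radians(160.2))]); b=np.array([-a[1],a[0]])
Q=(R[:,:2]-[.5925,-.2898])*1000; z=R[:,2]; A=Q@a;B=Q@b
for nm,z0,z1 in (("pad",.0095,.0145),("sp",.030,.046)):
    m=(z>z0)&(z<z1)&(A>30)&(A<75)&(abs(B)<45); 
    if m.sum(): print(nm,m.sum(),"z",np.median(z[m]).round(4),"a",np.percentile(A[m],[.5,50,99.5]).round(1),"b",np.percentile(B[m],[.5,50,99.5]).round(1))
E
```

```text
[ 0.594  -0.2913  0.0319] [ 0.6 -0.6 -1.2] 0.5698087837456272 jawyaw 70.21148535710265
pad 3496 [ 591.5 -289.5] [ 65.8 115.5] 70.5 [[526.0, -301.0], [635.0, -340.0], [657.0, -278.0], [548.0, -239.0]] [0.0101 0.0112 0.0123]
spacer 12544 [ 586.6 -288.2] [67.3 85.6] 70.1 [[535.0, -305.0], [615.0, -334.0], [638.0, -271.0], [558.0, -242.0]] [0.0396 0.0407 0.0418]
pad 2780 z 0.0112 a [30.8 52.  58.7] b [-32.4  -0.3  32.6]
sp 4075 z 0.0406 a [30.1 40.1 48.7] b [-23.9   0.7  25.3]
```

move_arm --commands '[[[-0.2,0,0],0.3,0.8],[[-0.2,0,-0.4],0.3,0.8],[[-0.2,0,-0.8],0.3,0.8],[[-0.2,0,-1.1],0.3,0.8],[[-0.2,0,-1.3],0.3,0.8],[[-0.2,0,-1.3],0.3,0.8],[[-0.2,0,-1.3],0.3,0.8]]'

```text
t: 32.65
tool_pos: [0.5912, -0.2908, 0.0178]
ee_rot: [-0.0, 0.169, 0.986, 0.0]
wrist_force: [0.1, -0.9, -2.5]
grip_width: 0.567
```

move_arm --commands '[[[0,0,-0.05],0,0.8],[[0,0,-0.1],0,0.8],[[0,0,-0.1],0,0.8]]'

```text
t: 32.95
tool_pos: [0.5912, -0.2908, 0.017]
ee_rot: [0.0, 0.169, 0.986, -0.0]
wrist_force: [-0.7, -0.4, -2.6]
grip_width: 0.567
```

move_arm --commands '[[[0,0,-0.05],0,0.8],[[0,0,-0.1],0,0.8],[[0,0,-0.1],0,0.8]]'

```text
t: 33.25
tool_pos: [0.5913, -0.2909, 0.0165]
ee_rot: [0.0, 0.169, 0.986, -0.0]
wrist_force: [-0.4, 0.7, 2.3]
grip_width: 0.571
```

move_arm --commands '[[[0,0,0],0,0.35],[[0,0,0],0,0.25],[[0,0,0],0,0.2],[[0,0,0],0,0.2],[[0,0,0.5],0,0.2],[[0,0,2],0,0.2],[[0,0,5],0,0.1],[[0,0,9],0,0],[[0,0,13],0,0],[[0,2,15],0,0],[[0,5,15],0,0],[[0,8.5,15],0,0]]'

```text
t: 34.45
tool_pos: [0.5921, -0.2064, 0.1689]
ee_rot: [0.002, 0.17, 0.985, -0.001]
wrist_force: [-0.1, -0.5, -0.5]
grip_width: 0.997
```

move_arm --commands '[[[-0.5,3,0],0,0],[[-0.5,6,0],0,0],[[-0.5,8,2],0,0],[[-0.5,8,2],0,0],[[-0.5,8,2],0,0],[[-0.5,8,2],0,0]]'

```text
t: 35.05
tool_pos: [0.5862, -0.1267, 0.1861]
ee_rot: [0.0, 0.17, 0.986, -0.0]
wrist_force: [-0.5, -0.3, -0.1]
grip_width: 0.997
```

```bash
python3 - <<'E'
from h import *
t,W=cap("top"); s,S=cap("scene")
im=np.hstack([cv2.resize(t["pixels"][110:270,180:460],(560,320)),])
cv2.imwrite("pics/fin.png",np.vstack([cv2.resize(t["pixels"][110:260,180:460],(560,300),interpolation=cv2.INTER_CUBIC),cv2.resize(s["pixels"][90:370,160:560],(420,294),interpolation=cv2.INTER_CUBIC) if 0 else cv2.resize(s["pixels"][100:360,150:550],(560,300),interpolation=cv2.INTER_CUBIC)])[:,:,::-1])
def f(nm,V,x,y,z0,z1,r):
    R=V.reshape(-1,3); m=(R[:,2]>z0)&(R[:,2]<z1)&(np.hypot(R[:,0]-x,R[:,1]-y)<r)
    if m.sum()>9: a=cv2.minAreaRect((R[m][:,:2]*1000).astype(np.float32)); print(nm,m.sum(),np.round(a[0],1),np.round(a[1],1),round(a[2],1),np.median(R[m][:,2]).round(4))
for n,V in (("top",W),("scene",S)):
    f(n+" spacer",V,.592,-.29,.0215,.032,.08); f(n+" pad",V,.592,-.29,.009,.017,.08); f(n+" barrel",V,.62,.27,.045,.056,.04); f(n+" ring",V,.451,-.286,.022,.029,.04); f(n+" block",V,.418,.293,.058,.07,.06)
print(robot.get_state()["wrist_force"],robot.get_state()["t"])
E
```

```text
top spacer 270 [ 591.9 -295.6] [35.8 99.9] 69.4 0.0273
top pad 53 [ 588.3 -313.8] [ 26.8 115.9] 80.2 0.0128
top ring 25 [ 469.5 -290.8] [28.9  9.4] 67.5 0.0252
scene spacer 263 [ 615.4 -297.4] [53.2 47.7] 74.6 0.0272
scene pad 189 [ 600.2 -292.4] [69.2 95.6] 69.6 0.0127
scene barrel 205 [619.3 271.8] [30.4 30. ] 59.6 0.0516
scene ring 110 [ 449.8 -285.6] [43.  41.4] 76.0 0.0264
scene block 446 [416.2 293.6] [61.3 32.5] 6.7 0.0648
[-0.25299268  0.24548678  0.60772585] 35.15
```

View pics/fin.png

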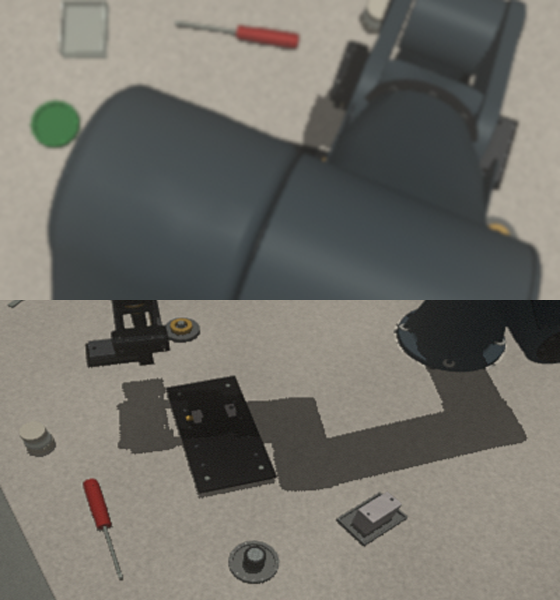

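move_arm --commands '[[[-0.5,4,1],0,0],[[-1,8,2],0,0],[[-1,12,3],0,0],[[-1,16,3],0,0],[[-1,20,3],0,0],[[-1,22,3],0,0],[[-1,22,3],0,0],[[-1,22,3],0,0]]'

```text
t: 35.95
tool_pos: [0.5762, 0.0935, 0.2154]
ee_rot: [-0.0, 0.169, 0.986, -0.0]
wrist_force: [-0.9, 0.0, -0.0]
grip_width: 1.004
```

```bash
python3 - <<'E'
from h import *
for n in ("top","scene"):
    c,V=cap(n); R=V.reshape(-1,3)
    for nm,z0,z1 in (("spacer",.0215,.032),("pad",.009,.017)):
        m=(R[:,2]>z0)&(R[:,2]<z1)&(np.hypot(R[:,0]-.592,R[:,1]+.29)<.08)
        a=cv2.minAreaRect((R[m][:,:2]*1000).astype(np.float32)); print(n,nm,m.sum(),np.round(a[0],1),np.round(a[1],1),round(a[2],1),np.median(R[m][:,2]).round(4))
print(robot.get_state()["t"])
E
```

```text
top spacer 531 [ 594.2 -287.6] [ 50.7 101.1] 70.8 0.0268
top pad 220 [ 595.1 -286.8] [ 66.6 117.2] 70.5 0.0129
scene spacer 565 [ 590.  -289.7] [54.6 99.8] 70.0 0.027
scene pad 265 [ 591.8 -286.5] [ 67.  116.1] 70.0 0.013
36.05
```

Spacer centred within 1–4 mm (the views disagree a little; the scene view's lateral figure includes edge pixels) and aligned. Handing in.

```bash
python3 -c "
from plant import robot
print(robot.close_job())"
```

```text
the job is handed in; nothing more can be done
None
```

The whole stack has been taken apart and put away in the order you asked, and the job was handed in at about 36 s of the 106 s allowed.

- **Barrel:** it stands upright in the grey dish. It was set down at about 6.5 N of contact force, and its top reads 51.6 mm above the table against 50 mm expected.
- **Ring:** it lies flat over the peg. Its top reads 26.4 mm against 26 mm expected.
- **Block and spacer:** I held the block behind the spacer and pushed it endways with a force of about 8 N. The spacer slid about 30 mm and came free of the jaws.
- **Block:** it then went into the tray. It reads 61 by 32 mm, its angle is within about 0.5° of the tray's, and its top is at 64.8 mm against 64 mm expected.
- **Spacer:** it lies lengthwise on the pad, its angle within about 0.3° of the pad's.

**Where the checks disagreed:** the last two views differ on how well the spacer is centred. The top view puts it about 1 mm off the pad's centre and the scene view about 3.7 mm. The scene view also reads the spacer 55 mm wide instead of 50, so I trust the top view and the wrist camera. The wrist camera showed the spacer about 2 mm off just before release, and I corrected that.

The arm was clear of everything at hand-in. I saw no other failed check.

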